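Hang the keyhole drying bracket on the drain panel and secure it

TASK

Hang the loose grey bracket on the sloping drain panel: pass the large end of its keyhole over the stud's head, flat on the panel with the peg end lowest, and slide it straight down the slope until the slot is fully home on the stud. Then slide the stop down its track until it rests against the bracket's upper edge, and only after that flip the stop's cam lever right over until it lies flat. Leave the other things on the bench where they are.

Things in the scene. Friction and masses are not known exactly. Their poses are not given: they have to be found in the camera images.
- panel: White drain panel fixed on a stand, sloping 35 deg from level, rising towards the robot's left. Origin: on its face, at the foot of the steel stud. x = up the slope, y = across, z = out of the face. The face runs from x = -120 to 180 mm, y = +-140 mm. White drain pegs stand 50 mm out of it at y = +-122 mm, x = -90, 30, 155 mm. The stop's flush track runs up the slope from the stud at y = 0.
- stud_head (a point): Centre of the top of the stud's round head, 14 mm off the panel's face; axes as the panel's. Head 18 mm in diameter, its underside 9 mm off the face; shank below it 8 mm in diameter.
- bracket_center (a point): Loose grey plastic bracket, flat on the bench left or right of the stand, 0.08 to 0.15 kg: plate 110 (x) x 70 (y) x 5 mm. Point: plate centre, 22 mm above the underside; z = out of the plate on the peg's side. A keyhole goes through it. Hung and home, x points up the slope, the underside lies on the panel and this point is at panel x = -33, y = 0, z = 22 mm; its upper edge is then at panel x = 22 mm.
- bracket_peg (a point): Centre of the bracket's one flat upright peg, the grip: 36 mm long (bracket x), 14 mm thick (y), 40 mm tall from the plate's top to 45 mm over the underside. At bracket x = -30 mm, y = 0, 25 mm above the underside; axes as the bracket's.
- bracket_hole (a point): Centre of the keyhole's large end (24 mm across) in the plate, at bracket x = +8 mm, y = 0, 2.5 mm above the underside; axes as the bracket's. From it a slot 12 mm wide runs towards +x; the stud's axis is 25 mm from this point when the slot is home on the shank.
- stop_face (a point): Centre of the lower face (towards the stud) of the small grey stop block on the track, 9.5 mm off the panel; axes as the panel's. Block 40 mm along the slope (its upper end is 40 mm up the slope from here), 40 mm wide, top 18 mm off the panel. Friction holds it where it is left; it slides down at 2 to 3 N. It meets the hung bracket with this point at panel x = 22 mm.
- stop (a joint): How far the stop has slid down the slope (m), 0 to 0.08: its lower face is at panel x = 90 mm minus this. Starts at 0 to 0.03.
- lever (a joint): Black cam lever of the stop (rad), 40 mm long, 13 wide (along the slope), 7 thick; pivot above the block's middle (20 mm up the slope from stop_face), 25 mm off the panel; ears beside it reach 31 mm. Swings across the slope: 0 = open, leaning 0.26 rad to panel -y; 0.26 = upright; 1.83 = clamped, flat, pointing to panel +y. Starts at 0 to 0.2, stays where left; takes 2 to 3 N near its tip.
- lever_tip (a point): The free end of the cam lever, 40 mm from its pivot; z points along the lever away from the pivot, x as the panel's.
- dish: Bystander: white ceramic bowl, 96 mm across, 30 mm high; origin under its centre.
- amber_jar: Bystander: amber glass jar with black cap, 60 mm across, 110 mm high; origin under its centre.
- white_bottle: Bystander: white plastic bottle, 68 mm across, 150 mm high; origin under its centre.
- beaker: Bystander: clear glass beaker, 70 mm across, 90 mm high; origin under its centre.
- spatula: Bystander: thin steel lab spatula, 175 mm long, lying on the bench along its own x axis.
- bung: Bystander: black rubber bung, 36 mm across, 28 mm high; origin under its centre.
Things that resemble listed ones, but are neither listed nor needed, are in the scene too. What is shaped like the part that bears bracket_center but green or red is not meant.

How it is judged:
On the way, in this order (a step that is already met when the one before it is completed fails the run):
1. the bracket is on the stud, flat on the panel and slid fully down (x of bracket_center in the frame of panel between -0.038 and -0.029 m and y of bracket_center in the frame of panel between -0.008 and 0.008 m and z of bracket_center in the frame of panel between 0.018 and 0.028 m and angle between the x axis of bracket_center and the x axis of panel, either way round below 0.12 rad and angle between the z axis of bracket_center and the z axis of panel, either way round below 0.1 rad), for 0.2 s.
2. the stop rests against the bracket's upper edge, the lever still open (all of step 1 and x of stop_face in the frame of bracket_center below 0.059 m and value of joint lever below 0.9 rad), for 0.1 s.
3. the cam lever lies flat (value of joint lever above 1.65 rad), for 0.2 s.
At the end, for the whole second after the job is handed in: The bracket hangs on the stud with the slot within 4 mm of home, flat on the panel (within 0.1 rad) and straight with the slope (within 0.12 rad); the stop's lower face is within 4 mm of the bracket's upper edge; the cam lever is beyond 1.65 rad (flat is 1.83); the stop is at rest (all of step 1 and x of stop_face in the frame of bracket_center below 0.059 m and value of joint lever above 1.65 rad and velocity of joint stop below 0.02 m/s); the robot touches nothing.
It fails at once if a bystander is moved more than 25 mm (distance of any of dish, amber_jar, white_bottle, beaker, spatula, bung from where it was at the start of the episode above 0.025 m).
It also fails if it takes over 69 s, if anything falls off the work surface, if the arm or the gripper's body presses on something with over 40 N, if the wrist force passes 120 N, or if a joint passes its speed limit or range.

ROBOT

A 6-joint arm with a two-finger parallel gripper is mounted at the origin on the work surface. World frame = base frame: x ahead of the robot, y to its left, z up, the work surface at z = 0. Lengths are in m, angles in rad, forces in N, time in s.
With the tool pointing down it reaches from about 0.35 to 0.775 m from the base axis. Payload 7.3 kg.
Tool frame: the origin (TCP) lies at the centre of the arm's flange, where the gripper is bolted on; the fingertips stand 178 mm ahead of it and the grasp point (between the pads) lies 159 mm ahead of it; z points along the fingers, y is the line along which they close (so a half turn about z gives the same grasp; the last joint's range is limited). The gripper opens to 92 mm and grips with 3 to 60 N. Pads are 19 mm wide; open, the fingers measure 130 mm over their backs; the gripper's body (75 mm by 190 mm) begins 47 mm behind the grasp point.
Start: joints at [-1.277, 0.342, 1.524, -0, 1.275, -0.146], TCP at [0.224, -0.475, 0.405] pointing down, gripper open.
Joint ranges: [-2.53, 2.53], [-0.77, 2.02], [0.04, 2.7], [-1, 4.14], [0.28, 2.66], [-3.11, 3.11]. Speed limits (rad/s): [2.57, 2.57, 3.14, 3.14, 3.14, 3.14].

INTERFACE

Orientations are given as [roll, pitch, yaw] about the fixed x, y, z axes, in that order (R = Rz(yaw) Ry(pitch) Rx(roll)).
In Python, from cell import telemetry, vision, ticket gives the robot as it stands.
- The arm moves only by the shell command python3 -m crank 'ROWS' [FORCE]. ROWS is JSON, a list of rows, each a list of 5 numbers: the gripper command: -1 is shut, 1 is fully open, values between are in proportion, then the shift along the tool's x, y, z in mm, then the turn about the tool's z in rad. In form: [[fingers, dx, dy, dz, roll], ...]. A call has 1 to 12 rows; each row is the pose to reach, as a shift and turn from the pose commanded when the call began, along the tool's axes at that moment; what a row does not reach only later rows make up. A row lasts 1/12 s, in which the tool goes at most 41.7 mm and 7.16 degrees, less where a joint would pass 70% of its speed; a pose out of reach is approached as far as the arm can. A call with a gripper value outside its range is refused whole. The fingers move at their own pace and stop on an object; FORCE is the grip in N (left out, the last holds). Time passes only in rows, so rows that repeat a pose let the fingers close. It gives the time, the measured TCP pose, the force, the opening and the grip force at its end, in the units of the state.
- telemetry.observe(): the state, without advancing time (a new reading comes with each control period).
- vision.read_camera(name): name is "scene" or "side" or "wrist"; returns (picture, depth): 400x640x3 uint8, red, green, blue; 400x640 float32, m along the optical axis (not along the pixel's ray), 0 where there is no reading.
- vision.get_calibration(name): a dict with "camera_matrix" (3x3 intrinsics, pixels), "rvec" (rotation vector, rad) and "tvec" (3), from world to camera coordinates, as OpenCV has them. Camera axes: x right, y down, z forward; pixel columns grow to the right and rows downward; lengths in m; the calibration is good to about 2 mm. The wrist camera is an equidistant fisheye: a pixel r from the principal point sees the ray r / f radians off the axis. A picture is of the moment at which its call begins: read the wrist's pose just before it. get_calibration takes no time and is no camera call; for the wrist camera it gives the pose at the moment of the call.
- ticket.hand_in(): hands the job in; it is judged then, once.
The state is a dict: "time": time; "qpos": joint angles; "qvel": joint speeds; "joint_efforts": joint torques, N m; "tool_pos": TCP position; "tool_rot": TCP orientation; "contact_force": force on the tool from outside, world axes, zero at the start; "torque": the same for the moment, N m; "opening": finger opening in m; "grip_force": force on a finger pad.
Only numpy, scipy, OpenCV 4.12 (cv2) and the standard library are available. Lean on these libraries where they do the work, as an engineer would, in place of code of your own. Each camera call takes 0.05 s, during which the arm holds its last target. There are 200 camera calls.

## Working session

There is one attempt and no reset: what is moved stays moved. The work goes in short steps, Python scripts to look and compute and a shell command to move; the robot and the scene stay as the last step left them, time stands still between calls to the robot, and variables do not carry over. Pictures are saved under pics/ and viewed, at most 10 in all, crops included, and the job is handed in when it is done.

```bash
ls; mkdir -p pics
python3 - <<'E'
from cell import telemetry, vision
import cv2,numpy as np
print(telemetry.observe())
for n in ("scene","side"):
    p,d=vision.read_camera(n); cv2.imwrite(f"pics/{n}0.png",p[:,:,::-1]); np.savez(f"{n}0.npz",p=p,d=d)
    c=vision.get_calibration(n); print(n,c)
c=vision.get_calibration("wrist"); print(c)
E
```

```text
pics
{'time': 0.0, 'qpos': array([-1.27696413e+00,  3.42704921e-01,  1.52503382e+00, -2.79854588e-05,
        1.27537051e+00, -1.46055457e-01]), 'qvel': array([-1.19368041e-03, -2.52348431e-03,  5.17352137e-06,  5.81549839e-04,
       -1.62675388e-04,  4.04694050e-05]), 'joint_efforts': array([-5.21773145e-04, -4.31248462e+01, -2.44215560e+01,  7.16139749e-02,
        5.58968622e-02, -1.13845317e-04]), 'tool_pos': array([ 0.22351421, -0.47488874,  0.40404813]), 'tool_rot': array([-3.14008831e+00, -1.94244694e-04,  4.39895680e-01]), 'contact_force': array([-0.40273773,  0.48957231,  0.09504324]), 'torque': array([-0.02997287, -0.00767973,  0.00596884]), 'grip_force': 0.0, 'opening': 0.0917919663861983}
scene {'camera_matrix': array([[362.17949769,   0.        , 320.17900685],
       [  0.        , 362.17949769, 197.344533  ],
       [  0.        ,   0.        ,   1.        ]]), 'rvec': array([ 2.01319267,  0.92913161, -0.49254888]), 'tvec': array([-0.34994656, -0.09603699,  1.42974589])}
side {'camera_matrix': array([[491.89783512,   0.        , 325.77031929],
       [  0.        , 491.89783512, 200.77664642],
       [  0.        ,   0.        ,   1.        ]]), 'rvec': array([ 2.16239316, -0.72377347,  0.32967933]), 'tvec': array([-0.39444476,  0.32468562,  1.59508059])}
{'camera_matrix': array([[309.70691629,   0.        , 319.45871835],
       [  0.        , 309.70691629, 201.10218716],
       [  0.        ,   0.        ,   1.        ]]), 'rvec': array([-2.43262125,  1.54067752,  0.23616643]), 'tvec': array([-0.5237243 , -0.03933553,  0.39197699])}
```

View pics/scene0.png

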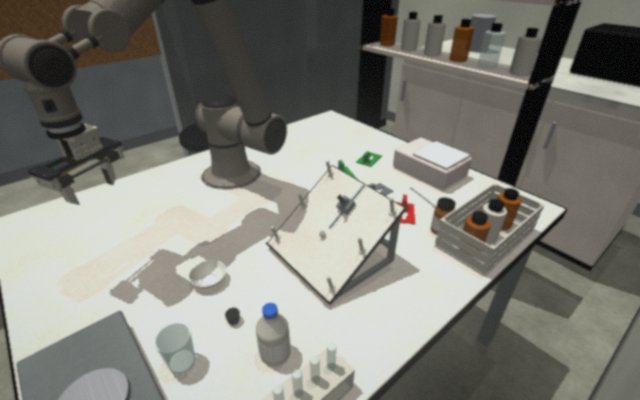

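View pics/side0.png

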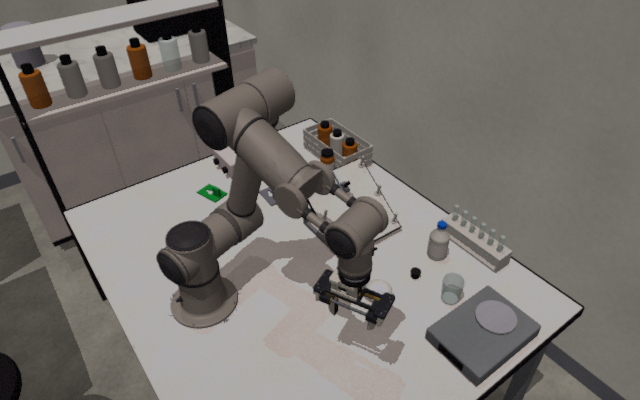

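The scene picture shows the panel (stud at about (323,235), stop at about (346,203)). The grey bracket is half hidden behind it at (380,189), and the side picture has it at (270,195). The green and red ones are decoys.

```bash
cat > h.py <<'E'
import numpy as np, cv2
from cell import telemetry, vision
from scipy.spatial.transform import Rotation as Ro
def cloud(d,c):
    K=c["camera_matrix"]; v,u=np.mgrid[:d.shape[0],:d.shape[1]]
    pc=np.stack([(u-K[0,2])/K[0,0]*d,(v-K[1,2])/K[1,1]*d,d],-1)
    R=cv2.Rodrigues(c["rvec"])[0]; return (pc-c["tvec"])@R   # R^T (pc-t)
def wcloud(d,c):
    K=c["camera_matrix"]; v,u=np.mgrid[:d.shape[0],:d.shape[1]]
    x=(u-K[0,2])/K[0,0]; y=(v-K[1,2])/K[0,0]; r=np.hypot(x,y)+1e-9
    s=np.where(r<1.45,np.tan(np.minimum(r,1.45))/r,0)
    pc=np.stack([x*s*d,y*s*d,d],-1); R=cv2.Rodrigues(c["rvec"])[0]
    return (pc-c["tvec"])@R
def wproj(P,c):
    R=cv2.Rodrigues(c["rvec"])[0]; K=c["camera_matrix"]; q=np.atleast_2d(P)@R.T+c["tvec"]
    rho=np.hypot(q[:,0],q[:,1]); th=np.arctan2(rho,q[:,2])*K[0,0]/(rho+1e-12)
    return np.c_[q[:,0]*th+K[0,2],q[:,1]*th+K[1,2]]
E
python3 - <<'E'
from h import *
z=np.load("scene0.npz"); X=cloud(z["d"],vision.get_calibration("scene")); 
for u,v in [(323,235),(345,200),(310,245),(360,225),(330,295),(268,243),(406,208),(330,170),(380,187),(208,275),(445,205),(408,212),(232,317)]: print(u,v,X[v,u].round(3))
# plane
P=X[245:270,300:350].reshape(-1,3); 
P=P[P[:,2]>.03]; m=P.mean(0); n=np.linalg.svd(P-m)[2][2]; n*=np.sign(n[2]); print(m,n,np.degrees(np.arccos(n[2])))
z=np.load("side0.npz"); Y=cloud(z["d"],vision.get_calibration("side"))
for u,v in [(270,195),(266,190),(275,203),(212,192)]: print(u,v,Y[v,u].round(3))
a=cv2.resize(np.load("scene0.npz")["p"][150:310,255:425],None,fx=3.5,fy=3.5,interpolation=2)
cv2.imwrite("pics/c1.png",a[:,:,::-1])
E
```

```text
323 235 [ 0.605 -0.045  0.097]
345 200 [0.602 0.036 0.173]
310 245 [ 0.583 -0.073  0.063]
360 225 [0.669 0.028 0.133]
330 295 [ 0.724 -0.124  0.024]
268 243 [ 0.464 -0.134  0.025]
406 208 [0.603 0.325 0.009]
330 170 [0.483 0.088 0.194]
380 187 [0.454 0.363 0.004]
208 275 [ 0.446 -0.317  0.004]
445 205 [0.745 0.308 0.107]
408 212 [0.618 0.318 0.005]
232 317 [ 0.626 -0.341  0.027]
[ 0.64568612 -0.07378111  0.0654166 ] [-0.50564508  0.43053356  0.74763889] 41.61373689431307
270 195 [0.458 0.335 0.003]
266 190 [0.459 0.368 0.008]
275 203 [0.447 0.279 0.003]
212 192 [0.269 0.472 0.024]
```

View pics/c1.png

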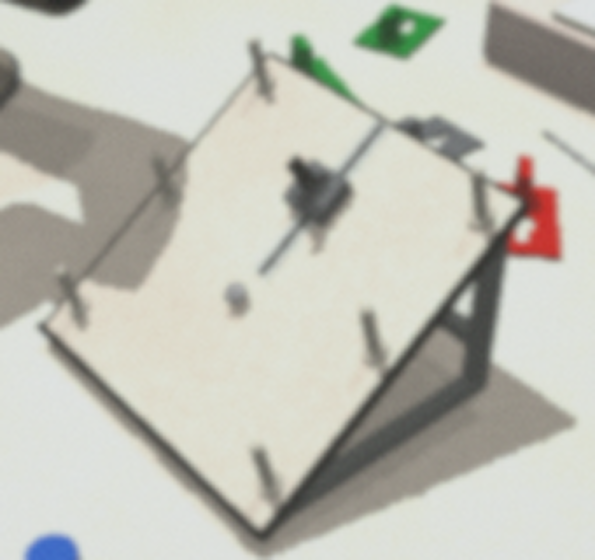

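The panel corners in full-picture pixels are about (267,243), (330,303), (405,209) and (332,166), with the stud head at (323,235) and the stop at (346,203). The bracket is beyond the upper edge near (0.455, 0.35). Next I'll fit the panel frame.

Run:
```python
from h import *
z=np.load("scene0.npz"); c=vision.get_calibration("scene"); X=cloud(z["d"],c); K=c["camera_matrix"];Rc=cv2.Rodrigues(c["rvec"])[0]
cor=np.array([[267.3,243.4],[329.9,302.9],[405,209],[332,166]])
m=np.zeros((400,640),np.uint8); cv2.fillPoly(m,[np.round(cor.mean(0)+(cor-cor.mean(0))*.9).astype(int)],1)
P=X[(m>0)&(z["d"]>0)]
rng=np.random.default_rng(0);best=None;bn=0
for _ in range(800):
    a=P[rng.choice(len(P),3)]; n=np.cross(a[1]-a[0],a[2]-a[0]); n/=np.linalg.norm(n)+1e-12
    i=abs((P-a[0])@n)<.004
    if i.sum()>bn: bn=i.sum();best=i
Q=P[best]; mm=Q.mean(0); n=np.linalg.svd(Q-mm)[2][2]; n*=np.sign(n[2]); print(bn,len(P),n,np.degrees(np.arccos(n[2])),"yaw uphill",np.degrees(np.arctan2(-n[1],-n[0])))
o=-Rc.T@c["tvec"]
def hit(u,v,h=0):
    r=Rc.T@np.array([(u-K[0,2])/K[0,0],(v-K[1,2])/K[0,0],1]); return o+r*((mm@n+h-o@n)/(r@n))
C=np.array([hit(*q) for q in cor]); print(C.round(3)); print(np.linalg.norm(C-np.roll(C,1,0),axis=1))
up=(C[2]+C[3]-C[0]-C[1]); ac=(C[0]+C[3]-C[1]-C[2]); print("corner up yaw",np.degrees(np.arctan2(up[1],up[0])))
S=hit(323,235,.012); print("stud head",S)
# edges in panel coords
xh=np.array([-n[0]*n[2],-n[1]*n[2],1-n[2]**2]); xh/=np.linalg.norm(xh); yh=np.cross(n,xh); O=S-n*.012
print(((C-O)@np.c_[xh,yh,n]).round(3))
T=(X[185:225,325:370].reshape(-1,3)-O)@np.c_[xh,yh,n]; 
G=(X-O)@np.c_[xh,yh,n]; k=(G[...,2]>.008)&(abs(G[...,1])<.06)&(G[...,0]>.02)&(G[...,0]<.16)&(G[...,2]<.1)
print("stop pts",k.sum(),np.percentile(G[k],[2,50,98],axis=0).round(3))
t=telemetry.observe();R=Ro.from_euler("xyz",t["tool_rot"]).as_matrix(); w=vision.get_calibration("wrist");Rw=cv2.Rodrigues(w["rvec"])[0]
print("cam in tool",R.T@(-Rw.T@w["tvec"]-t["tool_pos"]), "axis",R.T@Rw[2]); print(R.round(3))
```

```text
7268 7764 [-0.01061812 -0.57303279  0.81946365] 34.968860955906486 yaw uphill 88.93844833293501
[[ 0.457 -0.133  0.018]
 [ 0.738 -0.137  0.019]
 [ 0.745  0.107  0.189]
 [ 0.464  0.113  0.19 ]]
[0.2996616  0.28111497 0.29779723 0.28148478]
corner up yaw 88.47995979903577
stud head [ 0.60441812 -0.04394435  0.09640855]
[[-0.12   0.146 -0.   ]
 [-0.119 -0.136 -0.   ]
 [ 0.179 -0.138 -0.   ]
 [ 0.18   0.144  0.   ]]
stop pts 225 [[ 0.083 -0.014  0.009]
 [ 0.101 -0.     0.019]
 [ 0.121  0.023  0.064]]
cam in tool [ 0.07926052 -0.00038651  0.01928742] axis [-2.96290126e-01 -4.21262967e-04  9.55097892e-01]
[[ 0.905  0.426 -0.   ]
 [ 0.426 -0.905  0.001]
 [ 0.    -0.001 -1.   ]]
```

The fit checks out: slope 34.97°, face 300 × 281 mm, uphill at yaw 88.9°. I'll move to above the bracket by way of a midpoint.

```bash
python3 -m crank '[[1,40,-35,-10,0],[1,75,-62,-20,0],[1,110,-90,-30,0],[1,145,-120,-40,0],[1,180,-150,-50,0],[1,215,-180,-60,0],[1,250,-210,-70,0],[1,285,-240,-75,0],[1,320,-270,-75,0],[1,358,-301,-75,0]]' && python3 -m crank '[[1,30,-40,0,0],[1,50,-75,0,0],[1,75,-110,0,0],[1,95,-145,0,0],[1,115,-180,0,0],[1,135,-215,0,0],[1,155,-250,0,0],[1,175,-285,0,0],[1,190,-320,0,0],[1,198,-338,0,0],[1,198,-338,0,0],[1,198,-338,0,0]]'
python3 - <<'E'
from h import *
c=vision.get_calibration("wrist");p,d=vision.read_camera("wrist"); cv2.imwrite("pics/w1.png",p[:,:,::-1]); np.savez("w1.npz",p=p,d=d,**c)
X=wcloud(d,c); hsv=cv2.cvtColor(p,cv2.COLOR_RGB2HSV)
k=(np.hypot(X[...,0]-.455,X[...,1]-.345)<.13)&(p.max(2)<150)&(hsv[...,1]<60)&(X[...,2]>-.01)&(X[...,2]<.06)&(d>0)
print(telemetry.observe()["tool_pos"],k.sum(),X[k].mean(0),np.percentile(X[k],[2,98],axis=0)); print(X[50:400:70,100:600:100,2].round(3))
E
```

```text
time: 0.93
tool_pos: [0.395, -0.1011, 0.4779]
tool_rot: [3.141, -0.001, 0.439]
contact_force: [1.4, 0.1, 0.7]
opening: 0.092
grip_force: 0.0
time: 1.93
tool_pos: [0.4298, 0.2878, 0.4765]
tool_rot: [3.141, 0.002, 0.442]
contact_force: [-0.0, -0.2, 0.0]
opening: 0.0916
grip_force: 0.0
[0.42993678 0.28691267 0.47677836] 4902 [0.44757071 0.30495723 0.0063622 ] [[ 0.38214902  0.22703488 -0.00069296]
 [ 0.49519097  0.38147487  0.04586946]]
[[ 0.098  0.027  0.002  0.001  0.014]
 [ 0.001  0.     0.001 -0.     0.   ]
 [ 0.002  0.001  0.001  0.001  0.   ]
 [ 0.382  0.331  0.001  0.305  0.379]
 [ 0.404  0.367  0.003  0.391  0.4  ]]
```

View pics/w1.png

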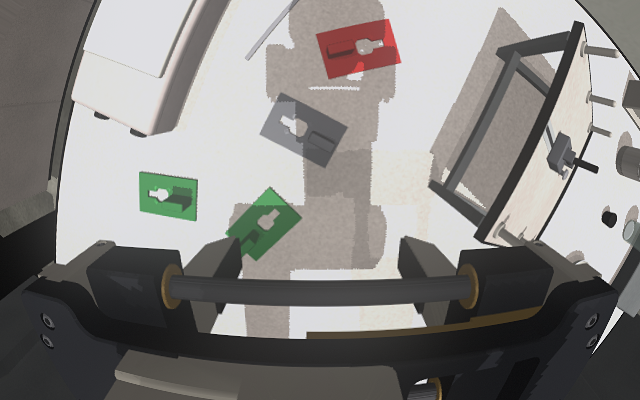

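The wrist picture shows the grey bracket with corners at about (281,93), (348,128), (327,167) and (261,131). Its peg is at (320,140) and its hole at (294,127). The nearest green decoy is at (265,222).

Run:
```python
from h import *
z=np.load("w1.npz"); X=wcloud(z["d"],z); p=z["p"].astype(int); 
def ray(u,v,h):
    K=z["camera_matrix"];a=np.array([u-K[0,2],v-K[1,2]])/K[0,0];r=np.hypot(*a);R=cv2.Rodrigues(z["rvec"])[0]
    q=R.T@np.array([*(a/r*np.sin(r)),np.cos(r)]);o=-R.T@z["tvec"]; return o+q*(h-o[2])/q[2]
C=np.array([ray(*q,.005) for q in [(281,93),(348,128),(327,167),(261,131)]]);print(C.round(4),np.linalg.norm(C-np.roll(C,1,0),axis=1).round(3),C.mean(0))
v=C[0]+C[3]-C[1]-C[2]; print("yaw +x",np.arctan2(v[1],v[0]))
sat=p.max(2)-p.min(2)
m=np.zeros((400,640),np.uint8); cv2.fillPoly(m,[np.array([(281,93),(348,128),(327,167),(261,131)])],1)
k=(m>0)&(X[...,2]>.03)&(X[...,2]<.055); print("peg pts",k.sum(),X[k].mean(0)); 
r,_,_=r_=cv2.minAreaRect((X[k][:,:2]*1000).astype(np.float32)); print(r_)
k2=(m>0)&(X[...,2]>.0025)&(X[...,2]<.012); print(cv2.minAreaRect((X[k2][:,:2]*1000).astype(np.float32)))
print("hole",ray(294,127,.005),"green corner pts",[ray(*q,.005).round(3) for q in[(270,186),(302,220),(227,232)]])
S=np.array([.604,-.044,.096]);print(telemetry.observe()["tool_rot"])
```

```text
[[0.4971 0.3816 0.005 ]
 [0.492  0.272  0.005 ]
 [0.4264 0.2744 0.005 ]
 [0.4342 0.3855 0.005 ]] [0.063 0.11  0.066 0.111] [0.46242826 0.32838269 0.005     ]
yaw +x 1.5124478856546604
peg pts 291 [0.46034931 0.3012366  0.04502556]
((460.05987548828125, 301.1252746582031), (36.02396011352539, 15.099428176879883), 87.26277160644531)
((461.9405212402344, 328.7899475097656), (110.51315307617188, 66.49468994140625), 87.24603271484375)
hole [0.4596066  0.34347139 0.005     ] green corner pts [array([0.363, 0.34 , 0.005]), array([0.334, 0.273, 0.005]), array([0.261, 0.375, 0.005])]
[3.14101394e+00 1.35969746e-03 4.40675432e-01]
```

```bash
python3 -m crank '[[1,4,0,20,-0.12],[1,8,0,45,-0.24],[1,12,0,70,-0.36],[1,16,0,95,-0.48],[1,20,0,120,-0.6],[1,24,0,145,-0.72],[1,28,0,170,-0.84],[1,31,0,195,-0.96],[1,33,0,215,-1.083],[1,33,0,227,-1.083],[1,33,0,227,-1.083]]'
python3 - <<'E'
from h import *
t=telemetry.observe();print(t["tool_pos"],t["tool_rot"])
c=vision.get_calibration("wrist");p,d=vision.read_camera("wrist"); np.savez("w2.npz",p=p,d=d,**c)
X=wcloud(d,c); k=(np.hypot(X[...,0]-.46,X[...,1]-.301)<.04)&(X[...,2]>.03)&(X[...,2]<.055)&(d>0)
print(k.sum(),cv2.minAreaRect((X[k][:,:2]*1000).astype(np.float32)),X[k].mean(0))
k=(abs(X[...,0]-.46)<.05)&(abs(X[...,1]-.33)<.07)&(X[...,2]>.0025)&(X[...,2]<.008)&(p.max(2)<150)&(d>0)
print(k.sum(),cv2.minAreaRect((X[k][:,:2]*1000).astype(np.float32)))
E
```

```text
time: 2.9
tool_pos: [0.4596, 0.2991, 0.2478]
tool_rot: [-3.137, 0.003, 1.521]
contact_force: [-0.9, -0.5, 0.0]
opening: 0.0918
grip_force: 0.0
[0.45964901 0.29907424 0.24780831] [-3.13688202e+00  2.93251481e-03  1.52056520e+00]
1223 ((460.22637939453125, 301.25927734375), (35.745025634765625, 13.881340026855469), 87.4019775390625) [0.46016539 0.30379022 0.04448414]
7933 ((461.3495178222656, 328.8392639160156), (107.63029479980469, 70.62004852294922), 87.13279724121094)
```

```bash
python3 -m crank '[[1,2,0,20,0],[1,2,0,40,0],[1,2,0,56,0],[1,2,0,56,0],[-1,2,0,56,0],[-1,2,0,56,0],[-1,2,0,56,0],[-1,2,0,56,0],[-1,2,0,56,0],[-1,2,0,56,0],[-1,2,0,56,0],[-1,2,0,56,0]]' 20
```

```text
time: 3.95
tool_pos: [0.46, 0.3031, 0.1944]
tool_rot: [3.141, 0.0, 1.523]
contact_force: [-0.2, -0.4, -0.0]
opening: 0.0433
grip_force: 0.0
```

```bash
python3 -m crank '[[0,-2,0,2,0],[-1,-2,0,2,0],[-1,-2,0,2,0],[-1,-2,0,2,0],[-1,-2,0,2,0],[-1,-2,0,2,0],[-1,-2,0,2,0],[-1,-2,0,2,0],[-1,-2,0,2,0]]' 20
```

```text
time: 4.7
tool_pos: [0.46, 0.3011, 0.1923]
tool_rot: [3.141, -0.0, 1.523]
contact_force: [-0.1, 0.2, -0.6]
opening: 0.0139
grip_force: 20.0
```

```bash
python3 -m crank '[[-1,0,0,-15,0],[-1,0,0,-45,0],[-1,0,0,-80,0],[-1,0,0,-120,0],[-1,0,0,-160,0],[-1,0,0,-200,0],[-1,0,0,-240,0],[-1,0,0,-280,0],[-1,0,0,-310,0],[-1,0,0,-328,0],[-1,0,0,-328,-0.029]]' && python3 -m crank '[[-1,-30,6,0,0],[-1,-70,14,0,0],[-1,-110,22,0,0],[-1,-150,31,0,0],[-1,-190,40,0,0],[-1,-230,49,0,0],[-1,-270,57,0,0],[-1,-310,66,0,0],[-1,-350,75,0,0],[-1,-390,83,0,0],[-1,-430,92,0,0],[-1,-460,98,0,0]]' && python3 -m crank '[[-1,-15,3,0,0],[-1,-25,5,0,0],[-1,-25,5,0,0],[-1,-25,5,0,0]]'
python3 - <<'E'
from h import *
t=telemetry.observe();print(t["tool_pos"],t["tool_rot"],t["qpos"])
c=vision.get_calibration("wrist");p,d=vision.read_camera("wrist"); np.savez("w3.npz",p=p,d=d,**c); cv2.imwrite("pics/w3.png",p[:,:,::-1])
E
```

```text
time: 5.62
tool_pos: [0.4596, 0.301, 0.5253]
tool_rot: [3.134, -0.004, 1.552]
contact_force: [0.8, -0.5, -0.8]
opening: 0.0135
grip_force: 20.0
time: 6.62
tool_pos: [0.5491, -0.1639, 0.5198]
tool_rot: [-3.141, 0.0, 1.55]
contact_force: [0.5, 0.1, -1.2]
opening: 0.0138
grip_force: 20.0
time: 6.95
tool_pos: [0.5537, -0.185, 0.5202]
tool_rot: [-3.141, -0.001, 1.552]
contact_force: [0.3, 1.1, -0.4]
opening: 0.014
grip_force: 20.0
[ 0.55367466 -0.18498418  0.52018424] [-3.14113581e+00 -8.85531822e-04  1.55212346e+00] [-4.53842954e-01  4.00764607e-01  1.12332287e+00  6.11099919e-04
  1.61829274e+00 -4.35141518e-01]
```

View pics/w3.png

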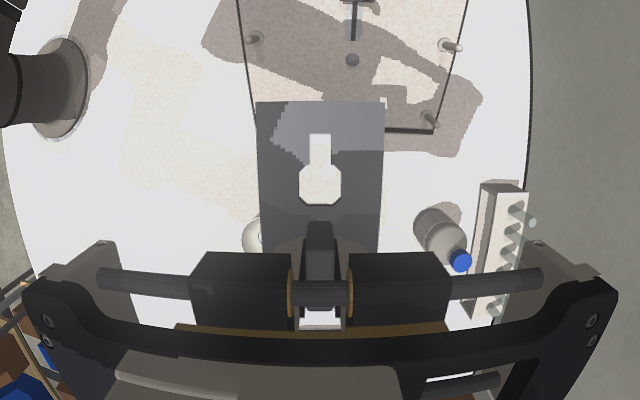

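The wrist picture shows the stud head at (352,60), the track from about (354,5) to (354,40), and the held bracket's hole at (320,184) with the slot pointing uphill. I'll refine the stud and panel from this view.

Run:
```python
from h import *
z=np.load("w3.npz"); d=z["d"]; X=wcloud(d,z); p=z["p"].astype(int)
n0=np.array([-.0106,-.573,.8195])
O=np.array([.6045,-.0371,.0866]); D=(X-O)@n0
k=(abs(D)<.02)&(d>0)&(X[...,0]>.48)&(X[...,0]<.72)&(X[...,1]<.02)&(X[...,1]>-.12)
P=X[k]
for _ in range(4):
    m=P.mean(0);n=np.linalg.svd(P-m)[2][2];n*=np.sign(n[2]);P=P[abs((P-m)@n)<.003]
print(len(P),n,np.degrees(np.arccos(n[2])),np.degrees(np.arctan2(-n[1],-n[0])), "offset at O",(O-m)@n)
K=z["camera_matrix"];R=cv2.Rodrigues(z["rvec"])[0];o=-R.T@z["tvec"]
def ray(u,v,h):
    a=np.array([u-K[0,2],v-K[1,2]])/K[0,0];r=np.hypot(*a);q=R.T@np.array([*(a/r*np.sin(r)),np.cos(r)])
    return o+q*((m@n+h-o@n)/(q@n))
# stud head pixels by depth
H=(X-m)@n; s=np.zeros_like(k); s[50:70,342:362]=1; s&=(H>.008)&(H<.02); print("head pts",s.sum(),X[s].mean(0),H[s].mean())
v,u=np.nonzero(s); print("head px",u.mean(),v.mean(),ray(u.mean(),v.mean(),.0135))
g=p[45:75,335:370].sum(2); print((g[:, :]).tolist()[15])
print("track",ray(354,38,0),ray(354,20,0))
C=[ray(*q,0) for q in [(255,125),(237,0),(433,132),(467,0)]];print(np.round(C,3))
w=(np.abs(X[...,2]-.33)<.03)&(d>0); print("plate z",np.median(X[110:130,270:370,2]))
```

```text
16631 [-0.01023971 -0.57445589  0.81847149] 35.06792466705843 88.97880737430026 offset at O -0.0012370036570014385
head pts 140 [ 0.59584702 -0.04129121  0.10136349] 0.013342761798999724
head px 351.95714285714286 59.66428571428571 [ 0.59582437 -0.04131217  0.10154061]
[434, 421, 422, 431, 434, 438, 435, 433, 436, 445, 416, 288, 307, 316, 315, 318, 320, 321, 320, 315, 319, 315, 312, 304, 374, 429, 448, 453, 452, 445, 440, 437, 436, 428, 425]
track [ 0.59862923 -0.01293752  0.10499669] [0.59759948 0.00754689 0.11936108]
[[ 0.453 -0.127  0.023]
 [ 0.458  0.036  0.137]
 [ 0.737 -0.14   0.018]
 [ 0.738  0.042  0.145]]
plate z 0.33368448740469137
```

```bash
python3 -m crank '[[-1,15,-4,30,0],[-1,35,-8,60,0],[-1,55,-12,95,0],[-1,75,-16,130,0],[-1,88,-20,165,0],[-1,88,-20,190,0],[-1,88,-20,201,0],[-1,88,-20,201,0]]' && python3 -m crank '[[-1,0,0,8,0],[-1,0,0,16,0],[-1,0,0,24,0],[-1,0,0,30,0],[-1,0,0,36,0],[-1,0,0,42,0],[-1,0,0,42,0]]'
```

```text
time: 7.67
tool_pos: [0.5344, -0.095, 0.317]
tool_rot: [-3.136, -0.002, 1.555]
contact_force: [-0.6, 1.3, -1.5]
opening: 0.0137
grip_force: 20.0
time: 8.25
tool_pos: [0.5357, -0.0989, 0.2773]
tool_rot: [3.14, 0.003, 1.551]
contact_force: [-0.0, -3.0, 1.2]
opening: 0.0141
grip_force: 20.0
```

```bash
python3 -m crank '[[-1,0,0,6,0],[-1,0,0,12,0],[-1,0,0,18,0],[-1,0,0,24,0],[-1,0,0,28,0],[-1,0,0,31,0],[-1,0,0,31,0]]'; python3 -m crank '[[-1,0,0,1,0],[-1,0,0,2,0],[-1,0,0,3,0],[-1,0,0,3,0]]'
```

```text
time: 8.83
tool_pos: [0.5354, -0.0973, 0.2458]
tool_rot: [-3.141, -0.0, 1.552]
contact_force: [0.1, -0.4, -1.2]
opening: 0.0142
grip_force: 20.0
time: 9.17
tool_pos: [0.5353, -0.0973, 0.2433]
tool_rot: [-3.142, -0.0, 1.552]
contact_force: [0.5, -0.2, 2.2]
opening: 0.014
grip_force: 20.0
```

```bash
python3 -m crank '[[-1,0,0,1,0],[-1,0,0,2,0],[-1,0,0,2,0],[-1,0,0,2,0]]'; python3 -m crank '[[-1,0,0,1,0],[-1,0,0,2,0],[-1,0,0,2,0],[-1,0,0,2,0]]'
```

```text
time: 9.5
tool_pos: [0.5354, -0.0975, 0.2418]
tool_rot: [3.141, 0.001, 1.552]
contact_force: [-0.3, -0.8, 5.2]
opening: 0.0139
grip_force: 20.0
time: 9.83
tool_pos: [0.5356, -0.0979, 0.2413]
tool_rot: [3.139, 0.002, 1.552]
contact_force: [-4.4, -1.7, 16.5]
opening: 0.0139
grip_force: 20.0
```

```bash
python3 -m crank '[[-1,-6,0,-9,0],[-1,-12,0,-18,0],[-1,-17,0,-25,0],[-1,-15,10,-26,0],[-1,-10,25,-30,0],[-1,-5,42,-33,0],[-1,-1,59,-36,0],[-1,-1,59,-36,0],[-1,-1,59,-36,0],[-1,-1,59,-36,0]]'
python3 - <<'E'
from h import *
t=telemetry.observe();print(t["tool_pos"],t["tool_rot"])
c=vision.get_calibration("wrist");p,d=vision.read_camera("wrist"); np.savez("w4.npz",p=p,d=d,**c); cv2.imwrite("pics/w4.png",p[:,:,::-1])
E
```

```text
time: 10.67
tool_pos: [0.5936, -0.0998, 0.2749]
tool_rot: [-3.14, -0.0, 1.552]
contact_force: [-0.0, 0.2, -0.5]
opening: 0.0138
grip_force: 20.0
[ 0.59364444 -0.09982288  0.27486845] [-3.13986458e+00 -1.40932887e-04  1.55173852e+00]
```

View pics/w4.png

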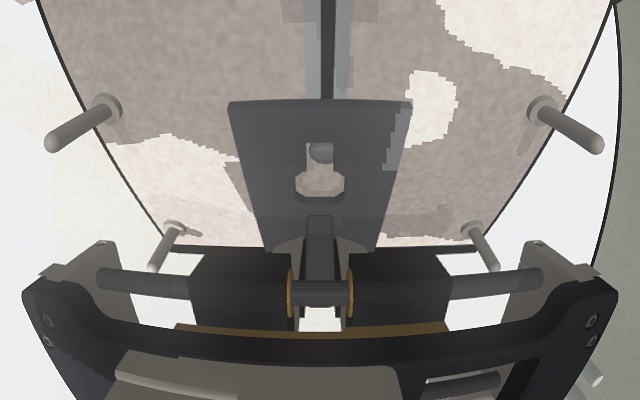

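The plate is tilted, and the stud head shows through the slot at about (321,152). The hole is around (320,185). I'll measure the offset and tilt in the panel frame.

Run:
```python
from h import *
z=np.load("w4.npz"); d=z["d"]; X=wcloud(d,z)
def fit(P,t=.003):
    m=np.median(P,0)
    for _ in range(5):
        n=np.linalg.svd(P-m)[2][2];n*=np.sign(n[2]);P=P[abs((P-m)@n)<t];m=P.mean(0)
    return m,n,len(P)
a=np.r_[X[60:140,130:220].reshape(-1,3),X[60:140,430:520].reshape(-1,3)]; m,n,k=fit(a[a[:,2]>0],.005); print("panel",k,n,np.degrees(np.arccos(n[2])),np.degrees(np.arctan2(-n[1],-n[0])))
b=X[115:235,255:300].reshape(-1,3);b2=X[115:200,350:385].reshape(-1,3); pm,pn,k=fit(np.r_[b,b2]); print("plate",k,pn,"angle",np.degrees(np.arccos(pn@n)), "tilt",np.degrees(np.arccos(pn[2])),"height top",(pm-m)@n)
xh=np.array([-n[0]*n[2],-n[1]*n[2],1-n[2]**2]);xh/=np.linalg.norm(xh);yh=np.cross(n,xh);M=np.c_[xh,yh,n]
G=(X-m)@M
s=np.zeros(d.shape,bool);s[140:172,305:340]=1;s&=(G[...,2]>.009)&(G[...,2]<.018)
v,u=np.nonzero(s);print("head",s.sum(),G[s].mean(0),np.ptp(G[s],0),u.min(),u.max(),v.min(),v.max())
K=z["camera_matrix"];R=cv2.Rodrigues(z["rvec"])[0];o=-R.T@z["tvec"]
def ray(u,v,mm,nn):
    q0=np.array([u-K[0,2],v-K[1,2]])/K[0,0];r=np.hypot(*q0);q=R.T@np.array([*(q0/r*np.sin(r)),np.cos(r)]);return o+q*(((mm-o)@nn)/(q@nn))
for q in [(320,103),(229,103),(412,103),(295,184),(345,184),(320,202),(320,166)]: print(q,((ray(*q,pm,pn)-m)@M).round(4))
t=np.array([0.59364,-.09982,.27487-.159]);print("grasp",(t-m)@M)
print("track",[((ray(*q,m,n)-m)@M).round(4) for q in [(327,90),(328,20)]])
```

```text
panel 13773 [-0.01027638 -0.57750384  0.81632329] 35.28158336314827 88.98055920498828
plate 6245 [-0.00729038 -0.58049779  0.81422919] angle 0.27035591998594166 tilt 35.48878307503589 height top 0.032782809958755835
head 459 [-0.02748379  0.00162084  0.01358162] [0.01525255 0.01205264 0.00604019] 309 333 143 163
(320, 103) [0.0155 0.0024 0.0329]
(229, 103) [0.0169 0.0359 0.033 ]
(412, 103) [ 0.0168 -0.0316  0.0328]
(295, 184) [-0.0297  0.014   0.0328]
(345, 184) [-0.0297 -0.0093  0.0327]
(320, 202) [-0.0436  0.0024  0.0327]
(320, 166) [-0.0176  0.0024  0.0328]
grasp [-0.06658084  0.00120713  0.05903561]
track [array([ 0.0007, -0.0009, -0.    ]), array([ 0.0361, -0.0009, -0.    ])]
```

```bash
python3 -m crank '[[-1,3,1.5,-2,0],[-1,3,1.5,-2,0],[-1,6,1.5,3,0],[-1,10,1.5,8,0],[-1,10,1.5,8,0]]'; python3 -m crank '[[-1,2,0,3,0],[-1,4,0,6,0],[-1,6,0,9,0],[-1,6,0,9,0],[-1,6,0,9,0]]'
```

```text
time: 11.13
tool_pos: [0.5955, -0.0887, 0.2659]
tool_rot: [-3.139, -0.001, 1.552]
contact_force: [0.0, 0.6, -0.7]
opening: 0.014
grip_force: 20.0
time: 11.55
tool_pos: [0.5961, -0.0834, 0.2581]
tool_rot: [-3.141, -0.0, 1.552]
contact_force: [-0.2, -1.0, -1.0]
opening: 0.0141
grip_force: 20.0
```

```bash
python3 -m crank '[[-1,1,0,2,0],[-1,2,0,3,0],[-1,3,0,4,0],[-1,3,0,5,0],[-1,3,0,5,0]]'
```

```text
time: 11.97
tool_pos: [0.5963, -0.0808, 0.2543]
tool_rot: [3.141, 0.001, 1.552]
contact_force: [-1.7, -1.3, 4.4]
opening: 0.0136
grip_force: 20.0
```

Run:
```python
from h import *
t=telemetry.observe();print(t["tool_pos"])
c=vision.get_calibration("wrist");p,d=vision.read_camera("wrist"); np.savez("w5.npz",p=p,d=d,**c); cv2.imwrite("pics/w5.png",cv2.resize(p[80:260,200:440,::-1],None,fx=3,fy=3))
```

```text
[ 0.59625958 -0.08079306  0.25428334]
```

View pics/w5.png

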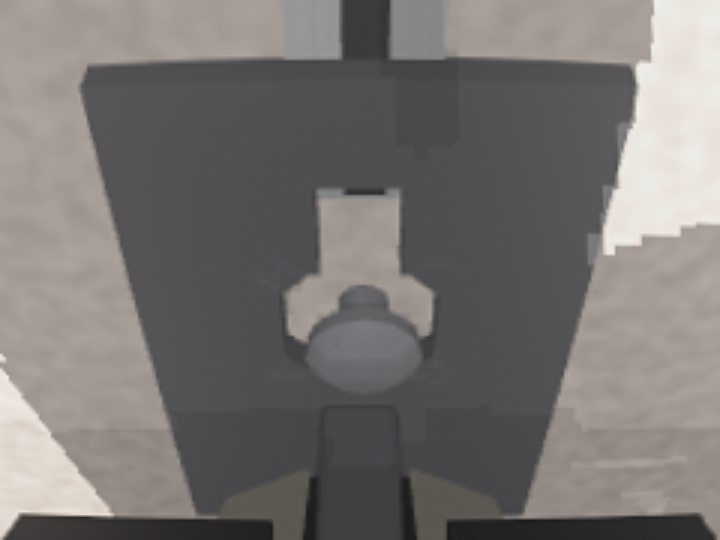

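The head is fully through the large end. It sits at crop pixel (364,340) against the slot centreline at 359, so I need about 0.8 mm sideways. I'll slide down the slope.

```bash
python3 -m crank '[[-1,0,0.7,0,0],[-1,-4,0.7,2.8,0],[-1,-8,0.7,5.6,0],[-1,-12,0.7,8.4,0],[-1,-16,0.7,11.2,0],[-1,-18,0.7,12.6,0],[-1,-18,0.7,12.6,0]]'; python3 -m crank '[[-1,-1,0,0.7,0],[-1,-2,0,1.4,0],[-1,-3,0,2.1,0],[-1,-3,0,2.1,0],[-1,-3,0,2.1,0]]'
```

```text
time: 12.6
tool_pos: [0.5969, -0.0996, 0.2411]
tool_rot: [3.14, 0.001, 1.551]
contact_force: [1.6, -3.0, 2.4]
opening: 0.0139
grip_force: 20.0
time: 13.02
tool_pos: [0.5969, -0.1014, 0.24]
tool_rot: [3.139, 0.0, 1.552]
contact_force: [-0.8, 1.2, 9.7]
opening: 0.014
grip_force: 20.0
```

```bash
python3 -m crank '[[-1,-1.5,0,0.5,0],[-1,-3,0,1.5,0],[-1,-3.5,0,1.7,0],[-1,-3.5,0,1.7,0]]'
python3 - <<'E'
from h import *
t=telemetry.observe();print(t["tool_pos"],t["contact_force"])
c=vision.get_calibration("wrist");p,d=vision.read_camera("wrist"); np.savez("w6.npz",p=p,d=d,**c); cv2.imwrite("pics/w6.png",cv2.resize(p[60:260,200:440,::-1],None,fx=3,fy=3))
E
```

```text
time: 13.35
tool_pos: [0.5969, -0.1026, 0.2397]
tool_rot: [3.139, -0.004, 1.552]
contact_force: [-3.9, 14.5, 21.4]
opening: 0.0136
grip_force: 20.0
[ 0.59691252 -0.10256595  0.23967088] [-3.85303597 14.50022615 21.35433936]
```

View pics/w6.png

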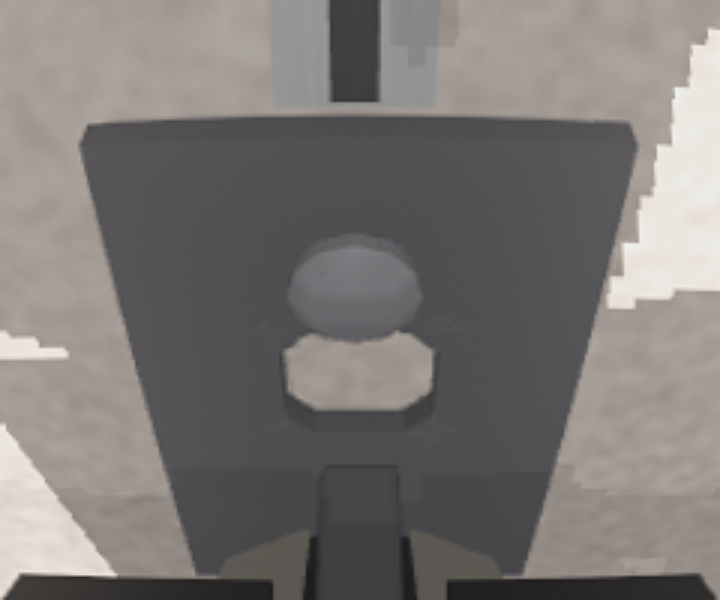

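The head covers the slot end at crop (355,285) and the slope force is about 24 N, so the bracket is home. I'll relax, release and lift.

```bash
python3 -m crank '[[-1,2,0,-1,0],[-1,2,0,-1.5,0],[0,2,0,-1.5,0],[0,2,0,-1.5,0],[0,2,0,-1.5,0],[0,2,0,-1.5,0],[0,2,0,-1.5,0],[0,2,0,-1.5,0],[0,2,0,-1.5,0]]' 10; python3 -m crank '[[0,0,0,-20,0],[0,0,0,-50,0],[0,0,0,-90,0],[0,0,0,-130,0],[-1,0,0,-170,0],[-1,0,0,-200,0],[-1,0,0,-200,0],[-1,0,0,-200,0]]'
python3 - <<'E'
from h import *
t=telemetry.observe();print(t["tool_pos"])
c=vision.get_calibration("wrist");p,d=vision.read_camera("wrist"); np.savez("w7.npz",p=p,d=d,**c); cv2.imwrite("pics/w7.png",p[:,:,::-1])
E
```

```text
time: 14.15
tool_pos: [0.5964, -0.1032, 0.2383]
tool_rot: [-3.141, 0.0, 1.552]
contact_force: [-0.2, -0.4, -0.1]
opening: 0.0458
grip_force: 0.0
time: 14.82
tool_pos: [0.5964, -0.1031, 0.4405]
tool_rot: [3.137, 0.001, 1.552]
contact_force: [0.3, -0.0, -0.5]
opening: 0.0236
grip_force: 0.0
[ 0.59640399 -0.10307712  0.44049144]
```

View pics/w7.png

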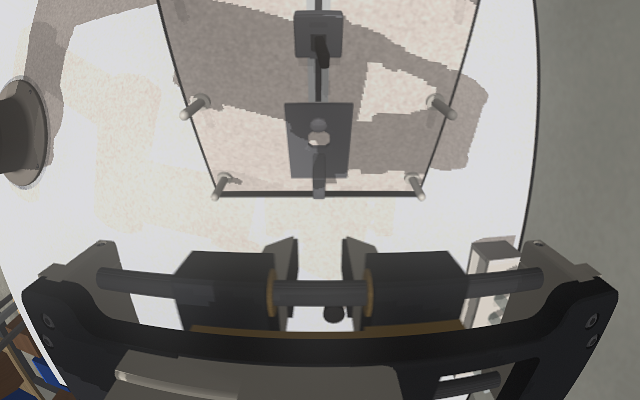

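The bracket is hanging straight at (319,140), and the stop with its lever is at (319,35).

Run:
```python
from h import *
z=np.load("w7.npz"); d=z["d"]; X=wcloud(d,z)
O=np.array([.5961,-.0334,.0902]);n=np.array([-.011,-.5744,.8185]);xh=np.array([.0157,.8184,.5745]);yh=np.cross(n,xh)
G=(X-O)@np.c_[xh,yh,n]; ok=d>0
k=ok&(abs(G[...,2])<.004)&(abs(G[...,1])>.05)&(abs(G[...,1])<.1)&(G[...,0]>-.08)&(G[...,0]<.1); print("panel z",np.median(G[k][:,2]))
k=ok&(abs(G[...,2]-.005)<.003)&(abs(G[...,1])<.04)&(G[...,0]<.03)&(G[...,0]>-.1)&(z["p"].max(2)<110); print("plate",cv2.minAreaRect((G[k][:,:2]*1000).astype(np.float32)),np.percentile(G[k][:,0],[1,99]),np.median(G[k][:,2]))
s=ok&(abs(G[...,1])<.01)&(abs(G[...,0])<.012)&(G[...,2]>.011);print("head",G[s].mean(0),np.ptp(G[s],0))
b=ok&(abs(G[...,2]-.018)<.003)&(abs(G[...,1])<.03)&(G[...,0]>.04);print("stop top",np.percentile(G[b],[1,99],axis=0),b.sum())
l=ok&(abs(G[...,1])<.04)&(G[...,0]>.04)&(G[...,2]>.035);print("lever",np.percentile(G[l],[1,50,99],axis=0),l.sum())
```

```text
panel z 0.00032497717546083835
plate ((-31.25641632080078, -1.2664527893066406), (115.7099838256836, 69.13810729980469), 0.40597543120384216) [-0.08497685  0.02076997] 0.005307775765731901
head [ 0.00032741 -0.00054108  0.01369947] [0.01658785 0.01662397 0.00531497]
stop top [[ 0.08107466 -0.02009559  0.01567147]
 [ 0.11947684  0.0190749   0.02019829]] 1483
lever [[ 0.05616609 -0.0390479   0.17969637]
 [ 0.12074049  0.00190044  0.24543143]
 [ 0.13152637  0.03920963  0.26533051]] 40706
```

```bash
python3 -m crank '[[-1,30,0,0,0],[-1,70,1,0,0],[-1,110,1,0,0],[-1,150,1,0,0],[-1,175,1,0,0],[-1,182,1,15,0],[-1,182,1,40,0],[-1,182,1,60,0],[-1,182,1,70,0],[-1,182,1,70,0]]' && python3 -m crank '[[-1,0,0,4,0],[-1,0,0,8,0],[-1,0,0,12,0],[-1,0,0,12,0],[-1,0,0,12,0]]'
```

```text
time: 15.7
tool_pos: [0.6002, 0.0788, 0.3641]
tool_rot: [-3.133, 0.0, 1.552]
contact_force: [-0.0, 0.3, 0.9]
opening: 0.0002
grip_force: 0.0
time: 16.12
tool_pos: [0.601, 0.0787, 0.3568]
tool_rot: [3.141, 0.0, 1.552]
contact_force: [-0.5, -0.4, -0.1]
opening: 0.0001
grip_force: 0.0
```

```bash
python3 -m crank '[[-1,-4,-1,2.9,0],[-1,-8.2,-2,5.7,0],[-1,-12.3,-2,8.6,0],[-1,-16.4,-2,11.5,0],[-1,-20.5,-2,14.4,0],[-1,-24.6,-2,17.2,0],[-1,-28.7,-2,20.1,0],[-1,-32.8,-2,23,0],[-1,-36.9,-2,25.8,0],[-1,-41,-2,28.7,0],[-1,-45,-2,31.5,0],[-1,-49,-2,34.4,0]]'
```

```text
time: 17.12
tool_pos: [0.598, 0.0295, 0.3218]
tool_rot: [3.142, 0.0, 1.552]
contact_force: [-0.5, 1.7, 2.1]
opening: 0.0004
grip_force: 1.1
```

```bash
python3 -m crank '[[-1,-2,0,1.4,0],[-1,-4,0,2.8,0],[-1,-6,0,4.2,0],[-1,-8,0,5.6,0],[-1,-8,0,5.6,0]]'
```

```text
time: 17.53
tool_pos: [0.5978, 0.0216, 0.3162]
tool_rot: [-3.141, 0.0, 1.552]
contact_force: [-0.5, 1.5, 1.6]
opening: 0.0005
grip_force: 0.5
```

```bash
python3 -m crank '[[-1,-1,0,0.7,0],[-1,-2,0,1.4,0],[-1,-2.5,0,1.7,0],[-1,-2.5,0,1.7,0]]'; python3 -m crank '[[-1,-1,0,0.7,0],[-1,-1.6,0,1.1,0],[-1,-1.6,0,1.1,0]]'
```

```text
time: 17.87
tool_pos: [0.5978, 0.0194, 0.3147]
tool_rot: [-3.142, 0.0, 1.552]
contact_force: [-0.9, 0.7, 0.7]
opening: 0.0006
grip_force: 0.8
time: 18.12
tool_pos: [0.5978, 0.0178, 0.3136]
tool_rot: [3.142, -0.0, 1.552]
contact_force: [-0.3, 2.3, 2.5]
opening: 0.0003
grip_force: 1.3
```

```bash
python3 -m crank '[[-1,-1,0,0.7,0],[-1,-1.6,0,1.1,0],[-1,-1.6,0,1.1,0]]'; python3 -m crank '[[-1,-1,0,0.7,0],[-1,-1.6,0,1.1,0],[-1,-1.6,0,1.1,0]]'
```

```text
time: 18.37
tool_pos: [0.5977, 0.0169, 0.3132]
tool_rot: [3.141, -0.002, 1.552]
contact_force: [-2.4, 5.8, 5.4]
opening: 0.0002
grip_force: 4.1
time: 18.62
tool_pos: [0.5976, 0.0161, 0.3128]
tool_rot: [3.14, -0.003, 1.552]
contact_force: [-2.5, 10.1, 10.3]
opening: 0.0006
grip_force: 7.1
```

The stop meets the bracket: slope force jumped to about 14 N. I'll back off, lift, and check the stop and bracket numerically.

```bash
python3 -m crank '[[-1,10,0,-7,0],[-1,20,0,-20,0],[-1,20,0,-55,0],[-1,20,0,-90,0],[-1,20,0,-120,0],[-1,-15,0,-127,0],[-1,-50,0,-127,0],[-1,-85,0,-127,0],[-1,-116,0,-127,0],[-1,-116,0,-127,0],[-1,-116,0,-127,0]]'
cat > m.py <<'E'
from h import *
print(telemetry.observe()["tool_pos"]);c=vision.get_calibration("wrist");p,d=vision.read_camera("wrist");cv2.imwrite("pics/w8.png",p[:,:,::-1]);X=wcloud(d,c)
O=np.array([.5961,-.0334,.0902]);n=np.array([-.011,-.5744,.8185]);xh=np.array([.0157,.8184,.5745]);yh=np.cross(n,xh)
G=(X-O)@np.c_[xh,yh,n]; ok=d>0; dark=p.max(2)<110
k=ok&(abs(G[...,2]-.005)<.003)&(abs(abs(G[...,1])-.028)<.006)&(G[...,0]<.05)&(G[...,0]>-.12)&dark; print("plate x",np.percentile(G[k][:,0],[1,99]))
s=ok&(abs(G[...,1])<.01)&(abs(G[...,0])<.012)&(G[...,2]>.011);print("head",G[s].mean(0))
b=ok&(abs(G[...,2]-.018)<.003)&(abs(G[...,1])<.03)&(G[...,0]>.015)&(G[...,0]<.16);print("stop top",np.percentile(G[b],[1,99],axis=0).round(4),b.sum())
l=ok&(abs(G[...,1])<.06)&(G[...,0]>.025)&(G[...,0]<.09)&(G[...,2]>.022)&(G[...,2]<.09);print("lever",np.percentile(G[l],[1,10,50,90,99],axis=0).round(4),l.sum())
E
python3 m.py
```

```text
time: 19.53
tool_pos: [0.5954, -0.1031, 0.4381]
tool_rot: [-3.141, 0.0, 1.549]
contact_force: [-0.7, 0.8, 0.6]
opening: 0.0008
grip_force: 0.0
[ 0.5954121  -0.10309349  0.43806721]
plate x [-0.11967089  0.02072372]
head [-0.00036556  0.00278097  0.01362475]
stop top [[ 0.0208 -0.0199  0.0154]
 [ 0.0607  0.019   0.02  ]] 1175
lever [[ 0.0279 -0.0079  0.0228]
 [ 0.0356 -0.0063  0.0272]
 [ 0.0461 -0.0016  0.0325]
 [ 0.0539  0.0045  0.0643]
 [ 0.0545  0.0062  0.0657]] 613
```

```bash
python3 -m crank '[[-1,20,15,0,0],[-1,45,30,0,0],[-1,65,44,0,0],[-1,76,46,0,0],[-1,76,46,20,0],[-1,76,46,45,0],[-1,76,46,70,0],[-1,76,46,90,0],[-1,76,46,105,0],[-1,76,46,105,0],[-1,76,46,105,0]]'
```

```text
time: 20.5
tool_pos: [0.6427, -0.0255, 0.3331]
tool_rot: [-3.14, 0.0, 1.553]
contact_force: [0.2, 0.2, 0.3]
opening: 0.0004
grip_force: 0.0
```

```bash
python3 -m crank '[[-1,-1,-6,0,0],[-1,-2,-12,0,0],[-1,-2,-18,0,0],[-1,-2,-24,0,0],[-1,-2,-30,0,0],[-1,-2,-35,0,0],[-1,-2,-40,0,0],[-1,-2,-45,0,0],[-1,-2,-50,0,0],[-1,-2,-55,0,0],[-1,-2,-60,0,0],[-1,-2,-60,0,0]]'
```

```text
time: 21.5
tool_pos: [0.5821, -0.027, 0.3335]
tool_rot: [-3.141, -0.0, 1.552]
contact_force: [2.0, -0.2, 1.5]
opening: 0.0005
grip_force: 0.6
```

```bash
python3 -m crank '[[-1,3,-3,4,0],[-1,6,-6,8,0],[-1,6,-12,8,0],[-1,6,-18,8,0],[-1,7,-18,10,0],[-1,8,-18,12,0],[-1,9,-18,13,0],[-1,9.7,-18,14,0],[-1,9.7,-18,14,0]]'; python3 -m crank '[[-1,0.6,0,0.8,0],[-1,1.1,0,1.6,0],[-1,1.1,0,1.6,0]]'
```

```text
time: 22.25
tool_pos: [0.565, -0.0169, 0.319]
tool_rot: [-3.14, -0.0, 1.552]
contact_force: [-2.0, 0.7, 1.7]
opening: 0.0006
grip_force: 1.0
time: 22.5
tool_pos: [0.5651, -0.0159, 0.3176]
tool_rot: [-3.141, 0.0, 1.552]
contact_force: [-1.9, 0.6, 1.8]
opening: -0.0003
grip_force: 1.1
```

```bash
python3 -m crank '[[-1,0.6,0,0.8,0],[-1,1.1,0,1.6,0],[-1,1.1,0,1.6,0]]'; python3 -m crank '[[-1,0.6,0,0.8,0],[-1,1.1,0,1.6,0],[-1,1.1,0,1.6,0]]'
```

```text
time: 22.75
tool_pos: [0.5651, -0.0153, 0.3169]
tool_rot: [3.141, 0.001, 1.552]
contact_force: [-3.9, -2.1, 9.2]
opening: 0.0006
grip_force: 3.8
time: 23.0
tool_pos: [0.565, -0.0148, 0.3163]
tool_rot: [3.141, 0.003, 1.552]
contact_force: [-6.5, -5.6, 14.9]
opening: 0.0002
grip_force: 7.0
```

Hard stop felt. I'll retreat along the normal, lift, and measure.

```bash
python3 -m crank '[[-1,-4,0,-6,0],[-1,-10,0,-20,0],[-1,-15,0,-50,0],[-1,-40,0,-85,0],[-1,-65,10,-120,0],[-1,-88,30,-122,0],[-1,-88,30,-122,0],[-1,-88,30,-122,0]]'; python3 m.py
```

```text
time: 23.67
tool_pos: [0.5941, -0.1037, 0.4364]
tool_rot: [3.14, 0.0, 1.55]
contact_force: [0.1, 1.0, -1.3]
opening: 0.0003
grip_force: 0.0
[ 0.5940605  -0.10370117  0.43643762]
plate x [-0.11077737  0.02043611]
head [ 0.00018102 -0.00041341  0.01357781]
stop top [[ 0.0216 -0.0199  0.0154]
 [ 0.0607  0.019   0.02  ]] 991
lever [[ 0.0264 -0.0067  0.0227]
 [ 0.0322 -0.0041  0.0257]
 [ 0.0428  0.008   0.029 ]
 [ 0.0528  0.0326  0.0314]
 [ 0.0545  0.0384  0.0322]] 987
```

View pics/w8.png

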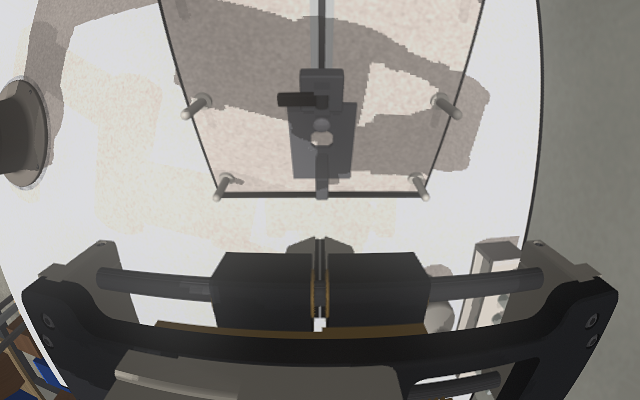

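The lever lies flat, pointing to panel +y at (295,100), with its top at about 29 mm. The stop is against the bracket at (321,95), and the bracket is home. I'll hand in.

```bash
python3 -c "
from cell import ticket; print(ticket.hand_in())"
```

```text
the job is handed in; nothing more can be done
None
```

I handed the job in at about 24 s: the bracket is home on the stud, the stop rests against its upper edge, and the cam lever is flat in the last wrist camera check; hand-in returned no verdict.

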